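Put a notebook to press under block, cork and weight

TASK

Put the larger of the two cloth-covered notebooks to press on the low dark wooden stand: first the notebook flat on the stand, then the maple block on it, then the brown cork block, and the brass weight upright on top. Centre each piece over the stand and turn it so that its long side runs along the stand's long side. Leave the small notebook, the tape roll and the thread spool where they are.

Things in the scene. Friction and masses are not known exactly. Their poses are not given: they have to be found in the camera images.
- stand: Fixed low stand, a dark wooden slab 84 x 132 mm on four short feet, with a black rubber pad 70 x 118 mm on it; its flat top (the pad) is 14 mm above the bench. Origin: centre of its underside, at bench height. x along its short side, y along its long side, z up.
- notebook: The larger notebook, lying closed and flat: grey cloth covers and paper pages, 54 x 92 x 16 mm, 0.09 kg, rigid. Origin: centre of its underside. x across its 54 mm width, y along its 92 mm length, z up.
- maple_block: Plain pale maple block, 58 x 110 x 21 mm, 0.08 kg, lying flat. Origin: centre of its underside. x across its 58 mm width, y along its length, z up.
- cork_block: Mottled brown cork sanding block, 56 x 96 x 33 mm, 0.06 kg, lying flat. Origin: centre of its underside. x across its 56 mm width, y along its length, z up.
- brass_weight: Brass weight, 0.72 kg: a rectangular body 40 x 60 mm, 34 mm high, with a round knob 22 mm across on top of its centre, from 34 to 60 mm above its underside; lift it by the knob. Origin: centre of its underside. x across the 40 mm, y along the 60 mm, z up.
- small_notebook: The smaller notebook, of the same make, 38 x 64 x 9 mm; stays where it is. Origin: centre of its underside, y along its length, z up.
- tape_roll: Roll of white linen tape lying flat, 66 mm across, 30 mm high; stays where it is. Origin: centre of its underside, z up.
- spool: Wooden spool of dark blue thread, standing, 41 mm across, 50 mm high; stays where it is. Origin: centre of its underside, z up.
Not all that is in view belongs to the job. What is shaped like the notebook but orange or pink is not meant.

How it is judged:
On the way, in this order (a step that is already met when the one before it is completed fails the run):
1. the large notebook lies on the stand, released (horizontal distance between notebook and stand below 0.015 m and angle between the y axis of notebook and the y axis of stand, either way round below 0.2 rad and z of notebook in the frame of stand between 0.009 and 0.019 m and angle between notebook's own z axis and vertical below 0.1 rad and contact force between the fingers and notebook below 0.1 N and linear speed of notebook below 0.02 m/s), for 0.2 s.
2. the maple block lies on the large notebook, released (horizontal distance between maple_block and stand below 0.015 m and angle between the y axis of maple_block and the y axis of stand, either way round below 0.2 rad and z of maple_block in the frame of stand between 0.025 and 0.035 m and angle between maple_block's own z axis and vertical below 0.1 rad and contact force between the fingers and maple_block below 0.1 N and linear speed of maple_block below 0.02 m/s), for 0.2 s.
3. the cork block lies on the maple block, released (horizontal distance between cork_block and stand below 0.015 m and angle between the y axis of cork_block and the y axis of stand, either way round below 0.2 rad and z of cork_block in the frame of stand between 0.046 and 0.056 m and angle between cork_block's own z axis and vertical below 0.1 rad and contact force between the fingers and cork_block below 0.1 N and linear speed of cork_block below 0.02 m/s), for 0.2 s.
4. the brass weight stands on the cork block, released (horizontal distance between brass_weight and stand below 0.015 m and angle between the y axis of brass_weight and the y axis of stand, either way round below 0.2 rad and z of brass_weight in the frame of stand between 0.079 and 0.089 m and angle between brass_weight's own z axis and vertical below 0.1 rad and contact force between the fingers and brass_weight below 0.1 N and linear speed of brass_weight below 0.02 m/s), for 0.2 s.
At the end, for the whole second after the job is handed in: On the stand, bottom to top: large notebook, maple block, cork block, brass weight; each flat (5 mm in height, 0.1 rad), centred within 15 mm, long side within 0.2 rad of the stand's, released, at rest; small notebook, tape roll and spool within 30 mm of their start (all of step 1 and all of step 2 and all of step 3 and all of step 4 and distance of each of small_notebook, tape_roll, spool from where it was at the start of the episode below 0.03 m); the robot touches nothing.
It fails at once if the small notebook is moved more than 30 mm from where it lay (distance of small_notebook from where it was at the start of the episode above 0.03 m).
It fails at once if the tape roll is moved more than 30 mm from where it lay (distance of tape_roll from where it was at the start of the episode above 0.03 m).
It fails at once if the thread spool is moved more than 30 mm from where it lay (distance of spool from where it was at the start of the episode above 0.03 m).
It also fails if it takes over 102 s, if anything falls off the work surface, if the arm or the gripper's body presses on something with over 40 N, if the wrist force passes 120 N, or if a joint passes its speed limit or range.

ROBOT

A 6-joint arm with a two-finger parallel gripper is mounted at the origin on the work surface; the furniture and walls round the work are solid. World frame = base frame: x ahead of the robot, y to its left, z up, the work surface at z = 0. Lengths are in m, angles in rad, forces in N, time in s.
With the tool pointing down it reaches from about 0.425 to 0.95 m from the base axis. Payload 3.5 kg.
Tool frame: the origin (TCP) lies where the fingers leave the gripper's body, on its centre line; the fingertips stand 73 mm ahead of it and the grasp point (between the pads) lies 54 mm ahead of it; z points along the fingers, y is the line along which they close (so a half turn about z gives the same grasp; the last joint's range is limited). The gripper opens to 85 mm and grips with 20 to 120 N. Pads are 22 mm wide; open, the fingers measure 114 mm over their backs; the gripper's body (76 mm by 85 mm) begins 54 mm behind the grasp point. The pads swing forward as they close: fully open they stand 13 mm farther back than shut.
Start: joints at [1.077, 0.286, 1.577, -0, 1.279, -0.15], TCP at [0.227, 0.635, 0.304] pointing down, gripper open.
Joint ranges: [-2.77, 2.77], [-0.9, 2.22], [0.21, 2.48], [-1.53, 4.67], [0.24, 2.81], [-2.84, 2.84]. Speed limits (rad/s): [2.79, 2.79, 3.14, 3.14, 3.14, 3.14].

INTERFACE

Orientations are given as a rotation vector (axis times angle).
In Python, from bench import robot gives the robot as it stands.
- The arm moves only by the shell command python3 -m inch 'ROWS' [FORCE]. ROWS is JSON, a list of rows, each an object of numbers: "dx", "dy", "dz": the shift along the tool's x, y, z in mm; "rx", "ry", "rz": the turn, a rotation vector about the tool's x, y, z in units of 8 degrees (1.0 is 8 degrees); "hand": the finger opening in mm, from 0 to 85.4. In form: [{"dx": .., "dy": .., "dz": .., "rx": .., "ry": .., "rz": .., "hand": ..}, ...]. A call has 1 to 20 rows; each row is the pose to reach, as a shift and turn from the pose commanded when the call began, along the tool's axes at that moment; what a row does not reach only later rows make up. A row lasts 1/8 s, in which the tool goes at most 62.5 mm and 10.7 degrees, less where a joint would pass 70% of its speed; a pose out of reach is approached as far as the arm can. A call with a gripper value outside its range is refused whole. The fingers move at their own pace and stop on an object; FORCE is the grip in N (left out, the last holds). Time passes only in rows, so rows that repeat a pose let the fingers close. It gives the time, the measured TCP pose, the force, the opening and the grip force at its end, in the units of the state.
- robot.read_state(): the state, without advancing time (a new reading comes with each control period).
- robot.snapshot(name): name is "scene" or "top" or "wrist"; returns (picture, depth): 400x640x3 uint8, red, green, blue; 400x640 float32, m along the optical axis (not along the pixel's ray), 0 where there is no reading.
- robot.calibration(name): a dict with "fx", "fy", "cx", "cy" (pixels), "pose" (4x4, takes a point from camera to world coordinates); the wrist camera has in their place "T_tool_cam" (4x4, takes a point from camera to tool coordinates, whose origin is the TCP and whose axes are the flange's). Camera axes: x right, y down, z forward; pixel columns grow to the right and rows downward; lengths in m; the calibration is good to about 2 mm. The wrist camera is an equidistant fisheye: a pixel r from the principal point sees the ray r / f radians off the axis. A picture is of the moment at which its call begins: read the wrist's pose just before it. calibration takes no time and is no camera call.
- robot.finish_job(): hands the job in; it is judged then, once.
The state is a dict: "clock": time; "joint_positions": joint angles; "dq": joint speeds; "tau": joint torques, N m; "ee_pos": TCP position; "orientation": TCP orientation; "force": force on the tool from outside, world axes, zero at the start; "torque": the same for the moment, N m; "width": finger opening in m; "grip_force": force on a finger pad.
Only numpy, scipy, OpenCV 4.12 (cv2) and the standard library are available. Lean on these libraries where they do the work, as an engineer would, in place of code of your own. Each camera call takes 0.05 s, during which the arm holds its last target. There are 200 camera calls.

## Working session

There is one attempt and no reset: what is moved stays moved. The work goes in short steps, Python scripts to look and compute and a shell command to move; the robot and the scene stay as the last step left them, time stands still between calls to the robot, and variables do not carry over. Pictures are saved under pics/ and viewed, at most 18 in all, crops included, and the job is handed in when it is done.

```bash
ls; mkdir -p pics
cat > h.py <<'E'
import numpy as np,cv2
from bench import robot
from scipy.spatial.transform import Rotation as R
def cloud(n):
    p,d=robot.snapshot(n); c=robot.calibration(n)
    v,u=np.indices(d.shape); X=np.stack([(u-c['cx'])/c['fx']*d,(v-c['cy'])/c['fy']*d,d],-1)
    T=np.array(c['pose']); return p,d,X@T[:3,:3].T+T[:3,3]
E
python3 - <<'E'
from h import *
for n in('top','scene'):
    p,d,X=cloud(n); np.savez('pics/'+n,p=p,d=d,X=X); cv2.imwrite(f'pics/{n}0.png',p[:,:,::-1])
    print(n,robot.calibration(n)['pose'],X[200,320],(d==0).mean())
print(robot.read_state())
E
```

```text
pics
top [[ 0.01996784 -0.98568059  0.16743675  0.22890135]
 [-0.9995912  -0.01625415  0.02352101  0.09531454]
 [-0.02046266 -0.16783797 -0.9856022   1.20075947]
 [ 0.          0.          0.          1.        ]] [ 0.42091245  0.10608351 -0.0031088 ] 0.003640625
scene [[ 0.89000198 -0.18953076  0.41469817 -0.01689296]
 [-0.45523225 -0.4206144   0.78475928 -0.68717212]
 [ 0.025692   -0.88722129 -0.46062816  0.49747308]
 [ 0.          0.          0.          1.        ]] [ 0.46546266  0.20807496 -0.00120912] 0.00625
{'clock': 0.1, 'joint_positions': array([ 1.07700228e+00,  2.87144688e-01,  1.57802755e+00,  3.66902325e-05,
        1.27861711e+00, -1.50005274e-01]), 'dq': array([-4.33367629e-06, -2.83229458e-03, -3.60000216e-03, -5.94966125e-04,
        6.81282445e-04,  2.64253306e-03]), 'tau': array([ 4.60110659e-04, -4.07294941e+01, -2.93699402e+01, -1.62836927e-04,
        3.41063678e-03,  1.13677669e-05]), 'ee_pos': array([0.22727281, 0.6351228 , 0.3026419 ]), 'orientation': array([-0.53725822, -3.09457138,  0.0032551 ]), 'force': array([ 0.69691636, -0.13452083,  0.59787935]), 'torque': array([ 0.01899181,  0.00957589, -0.00389067]), 'grip_force': 0.0, 'width': 0.08553149877572253}
```

View pics/top0.png

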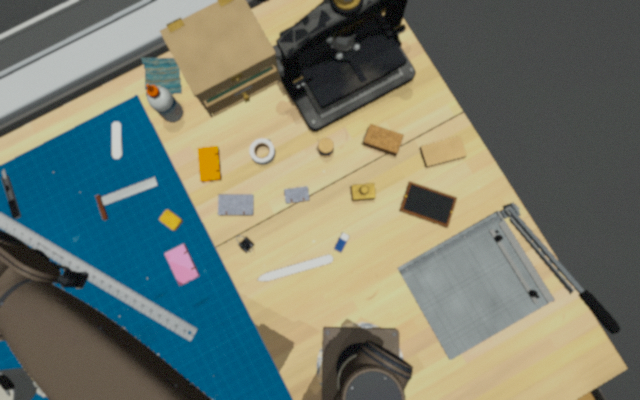

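View pics/scene0.png

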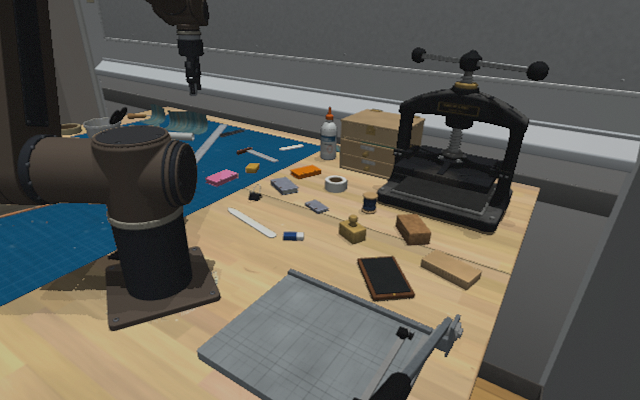

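The top view shows the large notebook at (236,205), small one (296,195), tape (262,151), spool (325,146), cork (383,139), maple (442,151), brass (363,191) and stand (428,204). The scene view confirms these identities; the press stands close behind the cork.

```bash
cat >> h.py <<'E'
def ray(n,uv,z):
    c=robot.calibration(n);T=np.array(c['pose']);uv=np.atleast_2d(uv).astype(float)
    r=np.c_[(uv[:,0]-c['cx'])/c['fx'],(uv[:,1]-c['cy'])/c['fy'],np.ones(len(uv))]@T[:3,:3].T
    return (T[:3,3]+r*((z-T[2,3])/r[:,2])[:,None])[:,:2]
def rect(P):
    c,(a,b),_=cv2.minAreaRect((P*1000).astype(np.float32)); bx=cv2.boxPoints((c,(a,b),_))
    e=[bx[1]-bx[0],bx[2]-bx[1]]; l=max(e,key=np.linalg.norm)
    return np.round(c,1),round(min(a,b),1),round(max(a,b),1),round(np.degrees(np.arctan2(l[1],l[0]))%180,1)
E
python3 - <<'E'
from h import *
D=np.load('pics/top.npz');p=D['p'];X=D['X'];
lab=cv2.cvtColor(p,cv2.COLOR_RGB2LAB).astype(int)
obj=dict(nb=(236,205,.016,'g'),small=(296,195,.009,'g'),maple=(442,151,.021,'h'),cork=(383,139,.033,'c'),brass=(363,191,.034,'h'),stand=(428,204,.014,'d'),tape=(262,151,.03,'h'),spool=(325,146,.05,'h'))
z0=np.median(X[225:240,300:340,2]);print('z0',z0)
for k,(u,v,h,m) in obj.items():
    w=np.s_[v-32:v+33,u-32:u+33]; L=lab[w]
    M={'g':L[...,2]<136,'h':X[w][...,2]-z0>.6*h,'c':L[...,0]<150,'d':L[...,0]<75}[m].astype(np.uint8)
    n,lb,st,_=cv2.connectedComponentsWithStats(M,connectivity=4)
    i=lb[32,32]; 
    if not i: print(k,'miss',L[32,32],X[v,u]); continue
    vs,us=np.nonzero(lb==i); hh=np.median(X[w][lb==i][:,2])
    print(k,len(us),'z',round(float(hh),4),rect(ray('top',np.c_[us+u-32,vs+v-32],h)))
S=robot.read_state();print(R.from_rotvec(S['orientation']).as_matrix().round(3))
c=robot.calibration('wrist');print(c)
E
```

```text
z0 -9.383438015864165e-05
nb 712 z 0.0156 (array([403.6, 329.6]), 53.3, 91.2, np.float32(91.0))
small 321 z 0.0091 (array([433.4, 169. ]), 37.5, 62.2, np.float32(96.7))
maple 914 z 0.021 (array([ 554.3, -218.4]), 59.1, 113.6, np.float32(106.2))
cork miss [153 136 165] [ 0.58105935 -0.05777479  0.03318349]
brass 369 z 0.0342 (array([439.2,  -5.7]), 42.1, 60.6, np.float32(95.8))
stand 1197 z 0.0138 (array([ 413.4, -177.3]), 70.2, 118.2, np.float32(71.2))
tape miss [194 129 150] [0.55198226 0.26574738 0.00268602]
spool 199 z 0.0497 (array([556.4,  93.8]), 39.1, 40.4, np.float32(0.8))
[[-0.941  0.337 -0.001]
 [ 0.337  0.941 -0.002]
 [ 0.    -0.002 -1.   ]]
{'fx': 309.70691628693146, 'fy': 309.70691628693146, 'cx': 314.94288809072, 'cy': 193.7088126764998, 'T_tool_cam': array([[-1.37967065e-03, -9.65078742e-01, -2.61956327e-01,
         6.60241321e-02],
       [ 9.99998503e-01, -1.60500274e-03,  6.46235386e-04,
         2.90568116e-04],
       [-1.04410866e-03, -2.61955044e-01,  9.65079512e-01,
        -6.84296982e-02],
       [ 0.00000000e+00,  0.00000000e+00,  0.00000000e+00,
         1.00000000e+00]])}
```

```bash
cat >> h.py <<'E'
def go(x,y,z,yaw):
    "tool-axis shift (mm) and turn (8deg units) to TCP x,y,z mm with tool y at world angle yaw deg (mod 180), tool down"
    s=robot.read_state(); A=R.from_rotvec(s['orientation']); d=A.inv().apply(np.array([x,y,z])-s['ee_pos']*1000)
    best=None
    for k in(0,180):
        a=np.radians(yaw+k); B=R.from_matrix(np.c_[[-np.sin(a),np.cos(a),0],[np.cos(a),np.sin(a),0],[0,0,-1.]])
        r=(A.inv()*B).as_rotvec()
        if best is None or np.linalg.norm(r)<np.linalg.norm(best): best=r
    q=s['joint_positions']
    print('d',d.round(1),'r',(np.degrees(best)/8).round(2),'q6->',round(q[5]+best[2]+np.arctan2(y,x)-q[0],2), 'clock',round(s['clock'],2))
E
python3 - <<'E'
from h import *
D=np.load('pics/top.npz');p=D['p'];X=D['X'];lab=cv2.cvtColor(p,cv2.COLOR_RGB2LAB).astype(int)
for k,u,v,h in(('cork',383,139,.033),('tape',262,151,.03)):
    w=np.s_[v-25:v+26,u-25:u+26]; M=(X[w][...,2]>.7*h).astype(np.uint8)
    n,lb,st,_=cv2.connectedComponentsWithStats(M,connectivity=4); i=1+np.argmax(st[1:,4])
    vs,us=np.nonzero(lb==i); print(k,len(us),rect(ray('top',np.c_[us+u-25,vs+v-25],h)))
go(403.6,329.6,200,1)
E
```

```text
cork 754 (array([581.5, -58.2]), 58.2, 94.1, np.float32(71.5))
tape 351 (array([545. , 261.9]), 63.8, 65.9, np.float32(2.5))
d [-269. -228.  103.] r [-0.02  0.01  8.66] q6-> 0.67 clock 0.1
```

```bash
python3 -m inch '[{"dx":-40,"dy":-34,"dz":0,"rz":1.2},{"dx":-80,"dy":-68,"dz":20,"rz":2.4},{"dx":-120,"dy":-102,"dz":40,"rz":3.6},{"dx":-160,"dy":-136,"dz":60,"rz":4.8},{"dx":-200,"dy":-170,"dz":80,"rz":6},{"dx":-240,"dy":-204,"dz":100,"rz":7.2},{"dx":-269,"dy":-228,"dz":103,"rz":8.4},{"dx":-269,"dy":-228,"dz":103,"rz":8.66,"hand":76},{"dx":-269,"dy":-228,"dz":103,"rz":8.66,"hand":76},{"dx":-269,"dy":-228,"dz":103,"rz":8.66,"hand":76}]' 40
python3 - <<'E'
from h import *
p,d=robot.snapshot('wrist');cv2.imwrite('pics/w1.png',p[:,:,::-1]);np.savez('pics/w1',p=p,d=d)
go(403.6,329.6,78,1)
E
```

```text
d [-269.1 -227.9  225.2] r [-0.01  0.01  8.66] q6-> 0.67 clock 0.15$[0]: bad value
```

View pics/w1.png

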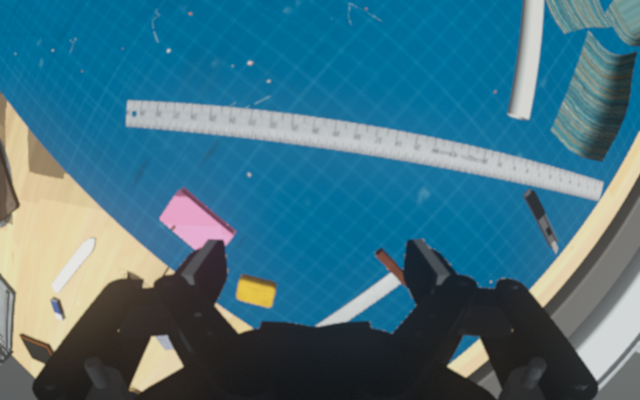

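The move was refused (rows seem to need every key); the picture shows the start pose, with only the fingers at (210,270)/(425,270).

```bash
python3 -m inch '[{"dx":-90,"dy":-76,"dz":20,"rx":0,"ry":0,"rz":2.8,"hand":76},{"dx":-180,"dy":-152,"dz":60,"rx":0,"ry":0,"rz":5.6,"hand":76},{"dx":-269,"dy":-228,"dz":103,"rx":0,"ry":0,"rz":8.66,"hand":76},{"dx":-269,"dy":-228,"dz":103,"rx":0,"ry":0,"rz":8.66,"hand":76},{"dx":-269,"dy":-228,"dz":103,"rx":0,"ry":0,"rz":8.66,"hand":76},{"dx":-269,"dy":-228,"dz":103,"rx":0,"ry":0,"rz":8.66,"hand":76},{"dx":-269,"dy":-228,"dz":103,"rx":0,"ry":0,"rz":8.66,"hand":76},{"dx":-269,"dy":-228,"dz":103,"rx":0,"ry":0,"rz":8.66,"hand":76},{"dx":-269,"dy":-228,"dz":103,"rx":0,"ry":0,"rz":8.66,"hand":76},{"dx":-269,"dy":-228,"dz":103,"rx":0,"ry":0,"rz":8.66,"hand":76}]' 40
python3 - <<'E'
from h import *
go(403.6,329.6,78,1)
p,d=robot.snapshot('wrist');cv2.imwrite('pics/w2.png',p[:,:,::-1]);np.savez('pics/w2',p=p,d=d)
E
```

```text
clock: 1.4
ee_pos: [0.4036, 0.3308, 0.2012]
orientation: [2.199, 2.243, 0.001]
force: [0.7, 0.7, 0.5]
width: 0.076
grip_force: 0.0
d [-1.200e+00 -1.000e-01  1.232e+02] r [ 0.   -0.    0.02] q6-> 0.67 clock 1.4
```

View pics/w2.png

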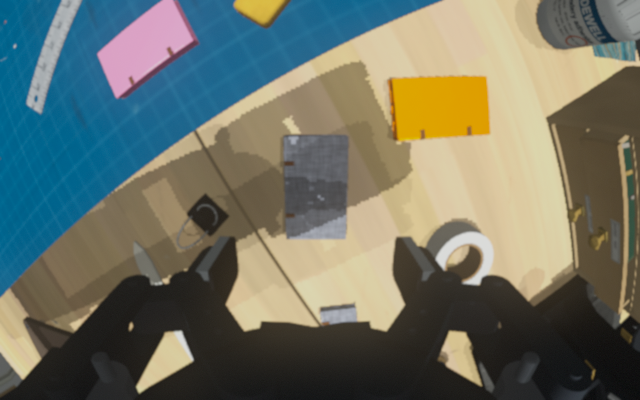

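The notebook is centred between the fingers (317,187); descending.

```bash
python3 -m inch '[{"dx":-1,"dy":0,"dz":50,"rx":0,"ry":0,"rz":0,"hand":76},{"dx":-1,"dy":0,"dz":95,"rx":0,"ry":0,"rz":0,"hand":76},{"dx":-1,"dy":0,"dz":112,"rx":0,"ry":0,"rz":0,"hand":76},{"dx":-1,"dy":0,"dz":119,"rx":0,"ry":0,"rz":0,"hand":76},{"dx":-1,"dy":0,"dz":123,"rx":0,"ry":0,"rz":0,"hand":76},{"dx":-1,"dy":0,"dz":124,"rx":0,"ry":0,"rz":0,"hand":76},{"dx":-1,"dy":0,"dz":124,"rx":0,"ry":0,"rz":0,"hand":76}]'
python3 - <<'E'
from h import *
p,d=robot.snapshot('scene');cv2.imwrite('pics/s2.png',cv2.resize(p[140:240,240:370,::-1],(780,600)))
E
```

```text
clock: 2.33
ee_pos: [0.4045, 0.3295, 0.078]
orientation: [2.201, 2.241, 0.003]
force: [-0.1, -0.1, -0.3]
width: 0.0759
grip_force: 0.0
```

View pics/s2.png

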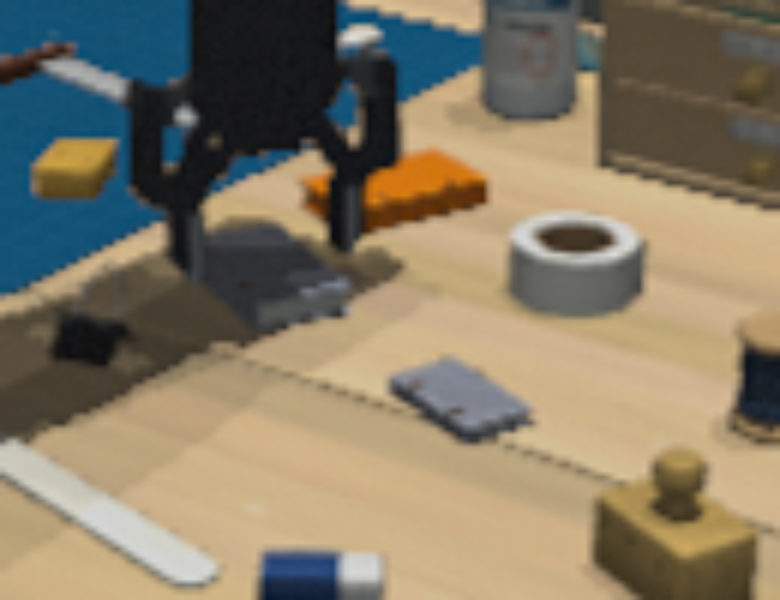

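Fingers straddle the notebook (crop around (190,250) and (345,230)). Going 4 mm lower, then closing.

```bash
python3 -m inch '[{"dx":0,"dy":0,"dz":4,"rx":0,"ry":0,"rz":0,"hand":76},{"dx":0,"dy":0,"dz":4,"rx":0,"ry":0,"rz":0,"hand":62},{"dx":0,"dy":0,"dz":4,"rx":0,"ry":0,"rz":0,"hand":62}]'
python3 -m inch '[{"dx":0,"dy":0,"dz":0,"rx":0,"ry":0,"rz":0,"hand":50},{"dx":0,"dy":0,"dz":0,"rx":0,"ry":0,"rz":0,"hand":45},{"dx":0,"dy":0,"dz":0,"rx":0,"ry":0,"rz":0,"hand":45},{"dx":0,"dy":0,"dz":0,"rx":0,"ry":0,"rz":0,"hand":45}]' 40
python3 -m inch '[{"dx":0,"dy":0,"dz":-10,"rx":0,"ry":0,"rz":0,"hand":45},{"dx":0,"dy":0,"dz":-60,"rx":0,"ry":0,"rz":0,"hand":45},{"dx":0,"dy":0,"dz":-110,"rx":0,"ry":0,"rz":0,"hand":45},{"dx":0,"dy":0,"dz":-160,"rx":0,"ry":0,"rz":0,"hand":45},{"dx":0,"dy":0,"dz":-160,"rx":0,"ry":0,"rz":0,"hand":45}]'
python3 - <<'E'
from h import *
p,d=robot.snapshot('wrist');cv2.imwrite('pics/w3.png',p[:,:,::-1])
go(413.4,-177.3,200,-18.8)
E
```

```text
clock: 2.75
ee_pos: [0.4039, 0.3291, 0.0729]
orientation: [-2.202, -2.241, 0.0]
force: [0.0, -0.4, 0.5]
width: 0.0621
grip_force: 0.0
clock: 3.25
ee_pos: [0.4042, 0.3293, 0.0732]
orientation: [2.201, 2.241, 0.001]
force: [0.9, 0.4, 1.3]
width: 0.0532
grip_force: 43.7
clock: 3.88
ee_pos: [0.4058, 0.3303, 0.2385]
orientation: [2.199, 2.239, 0.016]
force: [0.3, -0.1, -1.6]
width: 0.0529
grip_force: 43.4
d [-5.07e+02 -4.00e-01  3.43e+01] r [ 0.03 -0.02  2.48] q6-> -0.08 clock 3.92
```

View pics/w3.png

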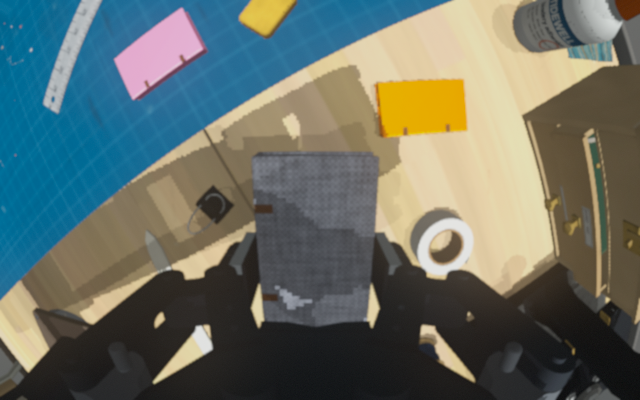

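The notebook is held square (rows 155–325, cols 255–378), centred to about 1 mm. Carrying it on an arc to the stand.

```bash
python3 -m inch '[{"dx":-50,"dy":30,"dz":0,"rx":0,"ry":0,"rz":0,"hand":45},{"dx":-100,"dy":55,"dz":0,"rx":0,"ry":0,"rz":0.4,"hand":45},{"dx":-150,"dy":75,"dz":0,"rx":0,"ry":0,"rz":0.8,"hand":45},{"dx":-205,"dy":88,"dz":0,"rx":0,"ry":0,"rz":1.2,"hand":45},{"dx":-260,"dy":90,"dz":0,"rx":0,"ry":0,"rz":1.6,"hand":45},{"dx":-315,"dy":85,"dz":0,"rx":0,"ry":0,"rz":2,"hand":45},{"dx":-370,"dy":65,"dz":10,"rx":0,"ry":0,"rz":2.4,"hand":45},{"dx":-420,"dy":40,"dz":20,"rx":0,"ry":0,"rz":2.48,"hand":45},{"dx":-470,"dy":15,"dz":30,"rx":0,"ry":0,"rz":2.48,"hand":45},{"dx":-507,"dy":0,"dz":34,"rx":0,"ry":0,"rz":2.48,"hand":45},{"dx":-507,"dy":0,"dz":34,"rx":0,"ry":0,"rz":2.48,"hand":45},{"dx":-507,"dy":0,"dz":34,"rx":0,"ry":0,"rz":2.48,"hand":45},{"dx":-507,"dy":0,"dz":34,"rx":0,"ry":0,"rz":2.48,"hand":45}]'
python3 - <<'E'
from h import *
p,d=robot.snapshot('wrist');cv2.imwrite('pics/w4.png',p[:,:,::-1])
go(413.4,-177.3,88,-18.8)
E
```

```text
clock: 5.55
ee_pos: [0.413, -0.1766, 0.1984]
orientation: [-2.552, -1.83, 0.0]
force: [0.3, -0.7, -0.8]
width: 0.0529
grip_force: 43.3
d [ -0.6   0.5 110.6] r [-0.01 -0.    0.01] q6-> -0.08 clock 5.6
```

View pics/w4.png

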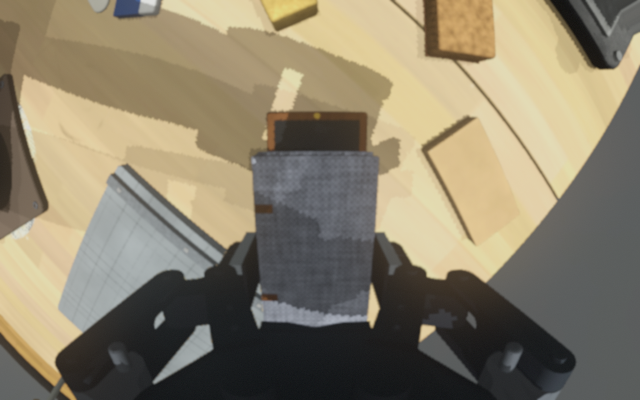

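The notebook hangs aligned over the stand (stand edges 266–367 in col, notebook 252–378).

```bash
python3 -m inch '[{"dx":0,"dy":0,"dz":45,"rx":0,"ry":0,"rz":0,"hand":45},{"dx":0,"dy":0,"dz":85,"rx":0,"ry":0,"rz":0,"hand":45},{"dx":0,"dy":0,"dz":100,"rx":0,"ry":0,"rz":0,"hand":45},{"dx":0,"dy":0,"dz":107,"rx":0,"ry":0,"rz":0,"hand":45},{"dx":0,"dy":0,"dz":110,"rx":0,"ry":0,"rz":0,"hand":45},{"dx":0,"dy":0,"dz":111,"rx":0,"ry":0,"rz":0,"hand":45},{"dx":0,"dy":0,"dz":111,"rx":0,"ry":0,"rz":0,"hand":45}]'
python3 -m inch '[{"dx":0,"dy":0,"dz":0,"rx":0,"ry":0,"rz":0,"hand":60},{"dx":0,"dy":0,"dz":0,"rx":0,"ry":0,"rz":0,"hand":72},{"dx":0,"dy":0,"dz":0,"rx":0,"ry":0,"rz":0,"hand":72},{"dx":0,"dy":0,"dz":-30,"rx":0,"ry":0,"rz":0,"hand":76},{"dx":0,"dy":0,"dz":-80,"rx":0,"ry":0,"rz":0,"hand":76},{"dx":0,"dy":0,"dz":-130,"rx":0,"ry":0,"rz":0,"hand":76},{"dx":0,"dy":0,"dz":-130,"rx":0,"ry":0,"rz":0,"hand":76}]'
python3 - <<'E'
from h import *
go(554.3,-218.4,200,16.2)
E
```

```text
clock: 6.48
ee_pos: [0.4135, -0.1781, 0.0888]
orientation: [2.553, 1.827, 0.001]
force: [1.3, -0.1, -1.4]
width: 0.0531
grip_force: 43.3
clock: 7.35
ee_pos: [0.4151, -0.1792, 0.2229]
orientation: [2.546, 1.823, 0.005]
force: [0.0, -0.2, -1.0]
width: 0.0761
grip_force: 0.0
d [  7.9 144.2  24.3] r [ 0.06  0.04 -4.38] q6-> -0.66 clock 7.35
```

```bash
python3 -m inch '[{"dx":3,"dy":50,"dz":0,"rx":0,"ry":0,"rz":-1.3,"hand":82},{"dx":6,"dy":100,"dz":10,"rx":0,"ry":0,"rz":-2.6,"hand":82},{"dx":8,"dy":144,"dz":20,"rx":0,"ry":0,"rz":-3.9,"hand":82},{"dx":8,"dy":144,"dz":24,"rx":0,"ry":0,"rz":-4.38,"hand":82},{"dx":8,"dy":144,"dz":24,"rx":0,"ry":0,"rz":-4.38,"hand":82},{"dx":8,"dy":144,"dz":24,"rx":0,"ry":0,"rz":-4.38,"hand":82}]'
python3 - <<'E'
from h import *
go(554.3,-218.4,76,16.2)
w=robot.snapshot('wrist')[0];t=robot.snapshot('top')[0]
cv2.imwrite('pics/m1.png',np.hstack([cv2.resize(w,(480,300)),cv2.resize(t[100:260,320:490],(319,300))])[:,:,::-1])
E
```

```text
clock: 8.1
ee_pos: [0.5512, -0.2163, 0.1932]
orientation: [-1.886, -2.511, 0.0]
force: [-0.2, 0.4, -0.1]
width: 0.082
grip_force: 0.0
d [ -2.9   2.5 117.2] r [-0.01 -0.01 -0.01] q6-> -0.66 clock 8.1
```

View pics/m1.png

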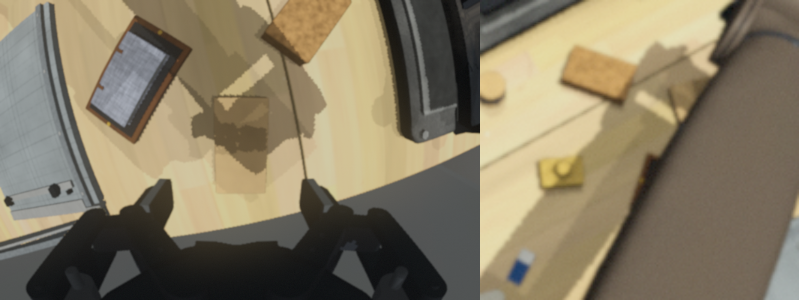

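The notebook lies flat and centred on the stand (left at (140,78)), and the maple block is centred between the fingers at (240,144). Descending on it.

```bash
python3 -m inch '[{"dx":-1,"dy":2,"dz":50,"rx":0,"ry":0,"rz":0,"hand":78},{"dx":-1,"dy":2,"dz":92,"rx":0,"ry":0,"rz":0,"hand":78},{"dx":-1,"dy":2,"dz":108,"rx":0,"ry":0,"rz":0,"hand":78},{"dx":-1,"dy":2,"dz":115,"rx":0,"ry":0,"rz":0,"hand":78},{"dx":-1,"dy":2,"dz":118,"rx":0,"ry":0,"rz":0,"hand":68},{"dx":-1,"dy":2,"dz":118,"rx":0,"ry":0,"rz":0,"hand":64},{"dx":-1,"dy":2,"dz":118,"rx":0,"ry":0,"rz":0,"hand":50},{"dx":-1,"dy":2,"dz":118,"rx":0,"ry":0,"rz":0,"hand":50},{"dx":-1,"dy":2,"dz":118,"rx":0,"ry":0,"rz":0,"hand":50},{"dx":-1,"dy":2,"dz":118,"rx":0,"ry":0,"rz":0,"hand":50}]' 40
python3 -m inch '[{"dx":0,"dy":0,"dz":-10,"rx":0,"ry":0,"rz":0,"hand":50},{"dx":0,"dy":0,"dz":-60,"rx":0,"ry":0,"rz":0,"hand":50},{"dx":0,"dy":0,"dz":-110,"rx":0,"ry":0,"rz":0,"hand":50},{"dx":0,"dy":0,"dz":-125,"rx":0,"ry":0,"rz":0,"hand":50},{"dx":0,"dy":0,"dz":-125,"rx":0,"ry":0,"rz":0,"hand":50}]'
python3 - <<'E'
from h import *
go(413.4,-177.3,200,-18.8)
E
```

```text
clock: 9.45
ee_pos: [0.5551, -0.2176, 0.0777]
orientation: [1.884, 2.51, 0.0]
force: [-0.7, -0.3, 6.5]
width: 0.0568
grip_force: 45.0
clock: 10.07
ee_pos: [0.5541, -0.2171, 0.2016]
orientation: [1.885, 2.511, 0.0]
force: [-0.2, -0.2, -1.8]
width: 0.0569
grip_force: 44.2
d [  77.5 -124.     1.4] r [0.01 0.01 4.38] q6-> -0.08 clock 10.07
```

```bash
python3 -m inch '[{"dx":20,"dy":-40,"dz":0,"rx":0,"ry":0,"rz":1.2,"hand":50},{"dx":45,"dy":-80,"dz":0,"rx":0,"ry":0,"rz":2.4,"hand":50},{"dx":70,"dy":-112,"dz":0,"rx":0,"ry":0,"rz":3.6,"hand":50},{"dx":77.5,"dy":-124,"dz":0,"rx":0,"ry":0,"rz":4.38,"hand":50},{"dx":77.5,"dy":-124,"dz":0,"rx":0,"ry":0,"rz":4.38,"hand":50},{"dx":77.5,"dy":-124,"dz":0,"rx":0,"ry":0,"rz":4.38,"hand":50},{"dx":77.5,"dy":-124,"dz":0,"rx":0,"ry":0,"rz":4.38,"hand":50}]'
python3 - <<'E'
from h import *
go(413.4,-177.3,109,-18.8)
p,d=robot.snapshot('wrist');cv2.imwrite('pics/w5.png',p[:,:,::-1])
E
```

```text
clock: 10.95
ee_pos: [0.4138, -0.1775, 0.2005]
orientation: [-2.553, -1.829, 0.0]
force: [-1.0, 0.6, -1.0]
width: 0.0573
grip_force: 44.2
d [ 0.  -0.4 91.5] r [-0. -0.  0.] q6-> -0.08 clock 10.95
```

View pics/w5.png

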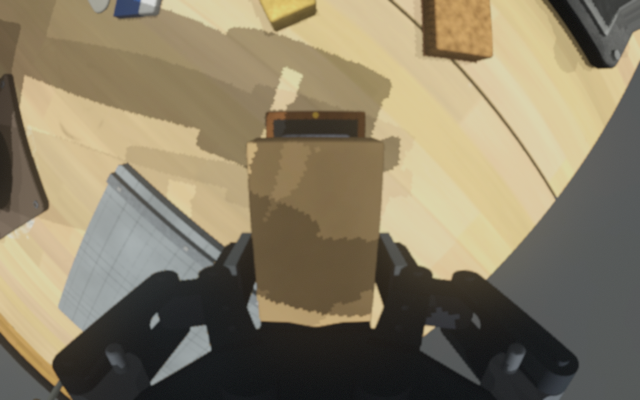

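The maple block hangs square and centred (far edge row 140 → +54 mm, half-length 55). Lowering it.

```bash
python3 -m inch '[{"dx":0,"dy":0,"dz":45,"rx":0,"ry":0,"rz":0,"hand":50},{"dx":0,"dy":0,"dz":72,"rx":0,"ry":0,"rz":0,"hand":50},{"dx":0,"dy":0,"dz":84,"rx":0,"ry":0,"rz":0,"hand":50},{"dx":0,"dy":0,"dz":89,"rx":0,"ry":0,"rz":0,"hand":50},{"dx":0,"dy":0,"dz":91,"rx":0,"ry":0,"rz":0,"hand":50},{"dx":0,"dy":0,"dz":92,"rx":0,"ry":0,"rz":0,"hand":50},{"dx":0,"dy":0,"dz":92,"rx":0,"ry":0,"rz":0,"hand":50}]'
python3 -m inch '[{"dx":0,"dy":0,"dz":0,"rx":0,"ry":0,"rz":0,"hand":62},{"dx":0,"dy":0,"dz":0,"rx":0,"ry":0,"rz":0,"hand":74},{"dx":0,"dy":0,"dz":0,"rx":0,"ry":0,"rz":0,"hand":74},{"dx":0,"dy":0,"dz":-30,"rx":0,"ry":0,"rz":0,"hand":78},{"dx":0,"dy":0,"dz":-80,"rx":0,"ry":0,"rz":0,"hand":78},{"dx":0,"dy":0,"dz":-110,"rx":0,"ry":0,"rz":0,"hand":78},{"dx":0,"dy":0,"dz":-110,"rx":0,"ry":0,"rz":0,"hand":78}]'
python3 - <<'E'
from h import *
go(581.5,-58.2,200,-18.5)
E
```

```text
clock: 11.88
ee_pos: [0.4137, -0.1775, 0.1096]
orientation: [2.554, 1.828, 0.001]
force: [-0.5, 0.4, -1.1]
width: 0.0571
grip_force: 44.2
clock: 12.75
ee_pos: [0.4146, -0.1782, 0.2218]
orientation: [2.549, 1.825, 0.003]
force: [-0.3, -0.3, -0.9]
width: 0.0781
grip_force: 0.0
d [167.4 119.1  22.3] r [ 0.05  0.01 -0.04] q6-> 0.22 clock 12.75
```

Run:
```python
from h import *
for n in('top','scene'):
    X=np.load(f'pics/{n}.npz')['X'].reshape(-1,3)
    m=(X[:,2]>.06)&(np.abs(X[:,0]-.7)<.35)&(X[:,1]<.25)&(X[:,1]>-.3); Y=X[m]
    for z in(.06,.1,.2,.3,.4,.5):
        Z=Y[(Y[:,2]>z)&(Y[:,2]<z+.1)]
        if len(Z):
            r=np.hypot(Z[:,0]-.5815,Z[:,1]+.0582);print(n,z,len(Z),'minx',Z[:,0].min().round(3),'near',Z[r.argmin()].round(3),r.min().round(3))
```

```text
top 0.06 6513 minx 0.433 near [ 0.694 -0.     0.114] 0.126
top 0.1 6780 minx 0.638 near [ 0.694 -0.     0.114] 0.126
top 0.2 2118 minx 0.693 near [0.753 0.051 0.281] 0.204
top 0.3 1500 minx 0.729 near [0.762 0.041 0.321] 0.206
scene 0.06 5139 minx 0.44 near [0.678 0.02  0.108] 0.125
scene 0.1 5277 minx 0.636 near [0.678 0.02  0.108] 0.125
scene 0.2 3309 minx 0.691 near [0.768 0.02  0.276] 0.202
scene 0.3 2552 minx 0.736 near [0.76  0.042 0.302] 0.205
scene 0.4 839 minx 0.757 near [0.775 0.047 0.4  ] 0.221
scene 0.5 214 minx 1.02 near [1.041 0.206 0.516] 0.53
```

```bash
python3 -m inch '[{"dx":42,"dy":30,"dz":0,"rx":0,"ry":0,"rz":0,"hand":80},{"dx":84,"dy":60,"dz":5,"rx":0,"ry":0,"rz":0,"hand":80},{"dx":126,"dy":90,"dz":10,"rx":0,"ry":0,"rz":0,"hand":80},{"dx":167,"dy":119,"dz":22,"rx":0,"ry":0,"rz":0,"hand":80},{"dx":167,"dy":119,"dz":22,"rx":0,"ry":0,"rz":0,"hand":80},{"dx":167,"dy":119,"dz":22,"rx":0,"ry":0,"rz":0,"hand":80},{"dx":167,"dy":119,"dz":22,"rx":0,"ry":0,"rz":0,"hand":80}]'
python3 - <<'E'
from h import *
go(581.5,-58.2,80,-18.5)
w=robot.snapshot('wrist')[0]
cv2.imwrite('pics/m2.png',w[:,:,::-1])
E
```

```text
clock: 13.62
ee_pos: [0.5789, -0.0583, 0.1966]
orientation: [-2.555, -1.827, 0.001]
force: [0.4, -0.5, 0.7]
width: 0.0799
grip_force: 0.0
d [  0.9   2.5 116.6] r [-0.01  0.   -0.05] q6-> 0.22 clock 13.62
```

View pics/m2.png

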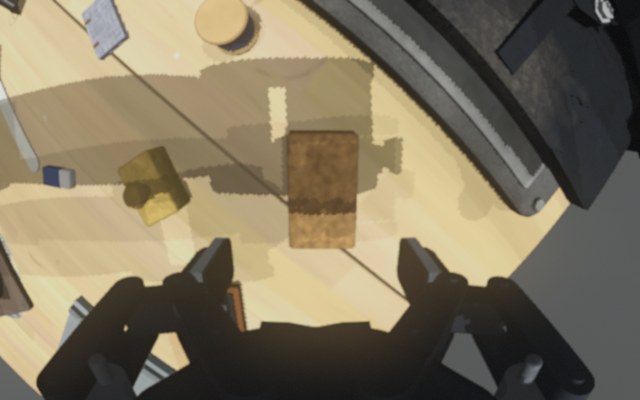

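Cork at (323,189), about centred; fingers are clear of the press (lower corner (535,205)).

```bash
python3 -m inch '[{"dx":3,"dy":4,"dz":45,"rx":0,"ry":0,"rz":0,"hand":80},{"dx":3,"dy":4,"dz":82,"rx":0,"ry":0,"rz":0,"hand":80},{"dx":3,"dy":4,"dz":102,"rx":0,"ry":0,"rz":0,"hand":80},{"dx":3,"dy":4,"dz":111,"rx":0,"ry":0,"rz":0,"hand":80},{"dx":3,"dy":4,"dz":113,"rx":0,"ry":0,"rz":0,"hand":70},{"dx":3,"dy":4,"dz":113,"rx":0,"ry":0,"rz":0,"hand":64},{"dx":3,"dy":4,"dz":113,"rx":0,"ry":0,"rz":0,"hand":48},{"dx":3,"dy":4,"dz":113,"rx":0,"ry":0,"rz":0,"hand":48},{"dx":3,"dy":4,"dz":113,"rx":0,"ry":0,"rz":0,"hand":48},{"dx":3,"dy":4,"dz":113,"rx":0,"ry":0,"rz":0,"hand":48}]' 30
python3 -m inch '[{"dx":0,"dy":0,"dz":-10,"rx":0,"ry":0,"rz":0,"hand":48},{"dx":0,"dy":0,"dz":-60,"rx":0,"ry":0,"rz":0,"hand":48},{"dx":0,"dy":0,"dz":-110,"rx":0,"ry":0,"rz":0,"hand":48},{"dx":0,"dy":0,"dz":-135,"rx":0,"ry":0,"rz":0,"hand":48},{"dx":0,"dy":0,"dz":-135,"rx":0,"ry":0,"rz":0,"hand":48}]'
python3 - <<'E'
from h import *
go(413.4,-177.3,220,-18.8)
E
```

```text
clock: 14.92
ee_pos: [0.5856, -0.0562, 0.0855]
orientation: [2.553, 1.827, 0.003]
force: [0.0, 0.2, 5.4]
width: 0.0553
grip_force: 34.3
clock: 15.55
ee_pos: [0.5856, -0.0562, 0.2217]
orientation: [2.551, 1.826, 0.005]
force: [-0.3, -0.1, -0.2]
width: 0.0551
grip_force: 33.6
d [-170.1 -123.9    1. ] r [ 0.04 -0.   -0.  ] q6-> -0.08 clock 15.55
```

```bash
python3 -m inch '[{"dx":-42,"dy":-31,"dz":0,"rx":0,"ry":0,"rz":0,"hand":48},{"dx":-85,"dy":-62,"dz":0,"rx":0,"ry":0,"rz":0,"hand":48},{"dx":-128,"dy":-93,"dz":0,"rx":0,"ry":0,"rz":0,"hand":48},{"dx":-170,"dy":-124,"dz":0,"rx":0,"ry":0,"rz":0,"hand":48},{"dx":-170,"dy":-124,"dz":0,"rx":0,"ry":0,"rz":0,"hand":48},{"dx":-170,"dy":-124,"dz":0,"rx":0,"ry":0,"rz":0,"hand":48},{"dx":-170,"dy":-124,"dz":0,"rx":0,"ry":0,"rz":0,"hand":48}]'
python3 - <<'E'
from h import *
go(413.4,-177.3,137,-18.8)
p,d=robot.snapshot('wrist');cv2.imwrite('pics/w6.png',p[:,:,::-1])
E
```

```text
clock: 16.42
ee_pos: [0.4128, -0.1763, 0.2183]
orientation: [-2.553, -1.829, 0.0]
force: [-0.8, -0.3, -0.8]
width: 0.0548
grip_force: 33.5
d [-0.8  0.9 81.3] r [-0.01 -0.    0.01] q6-> -0.08 clock 16.43
```

View pics/w6.png

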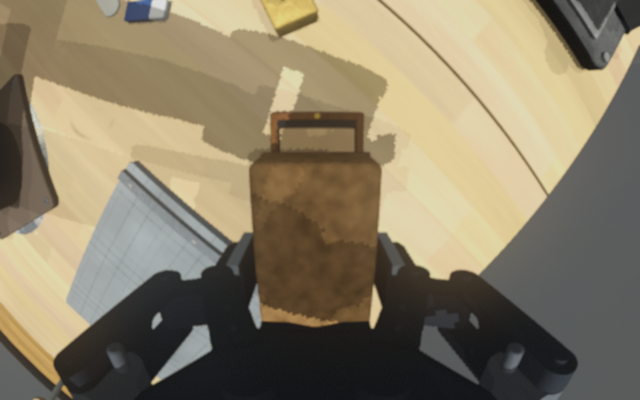

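Cork is held square (top edge row 162 → +46 mm, half-length 48); the maple shows beneath inside the stand frame.

```bash
python3 -m inch '[{"dx":1,"dy":1,"dz":40,"rx":0,"ry":0,"rz":0,"hand":48},{"dx":1,"dy":1,"dz":63,"rx":0,"ry":0,"rz":0,"hand":48},{"dx":1,"dy":1,"dz":75,"rx":0,"ry":0,"rz":0,"hand":48},{"dx":1,"dy":1,"dz":79,"rx":0,"ry":0,"rz":0,"hand":48},{"dx":1,"dy":1,"dz":81,"rx":0,"ry":0,"rz":0,"hand":48},{"dx":1,"dy":1,"dz":81,"rx":0,"ry":0,"rz":0,"hand":48}]'
python3 -m inch '[{"dx":0,"dy":0,"dz":0,"rx":0,"ry":0,"rz":0,"hand":60},{"dx":0,"dy":0,"dz":0,"rx":0,"ry":0,"rz":0,"hand":74},{"dx":0,"dy":0,"dz":0,"rx":0,"ry":0,"rz":0,"hand":74},{"dx":0,"dy":0,"dz":-30,"rx":0,"ry":0,"rz":0,"hand":78},{"dx":0,"dy":0,"dz":-80,"rx":0,"ry":0,"rz":0,"hand":78},{"dx":0,"dy":0,"dz":-80,"rx":0,"ry":0,"rz":0,"hand":60},{"dx":0,"dy":0,"dz":-80,"rx":0,"ry":0,"rz":0,"hand":50}]'
python3 - <<'E'
from h import *
go(439.2,-5.7,220,5.8)
E
```

```text
clock: 17.23
ee_pos: [0.4141, -0.1766, 0.1387]
orientation: [2.553, 1.828, 0.001]
force: [-0.9, 0.6, -0.6]
width: 0.055
grip_force: 33.5
clock: 18.1
ee_pos: [0.4134, -0.1761, 0.2176]
orientation: [-2.554, -1.828, 0.0]
force: [1.1, -0.5, -0.7]
width: 0.0504
grip_force: 0.0
d [169.7 -30.5  -2.4] r [-0.   -0.   -3.08] q6-> -0.11 clock 18.1
```

```bash
python3 -m inch '[{"dx":42,"dy":-6,"dz":-2,"rx":0,"ry":0,"rz":-0.8,"hand":50},{"dx":85,"dy":-14,"dz":-2,"rx":0,"ry":0,"rz":-1.6,"hand":50},{"dx":128,"dy":-22,"dz":-2,"rx":0,"ry":0,"rz":-2.4,"hand":50},{"dx":169.7,"dy":-30.5,"dz":-2,"rx":0,"ry":0,"rz":-3.08,"hand":50},{"dx":169.7,"dy":-30.5,"dz":-2,"rx":0,"ry":0,"rz":-3.08,"hand":50},{"dx":169.7,"dy":-30.5,"dz":-2,"rx":0,"ry":0,"rz":-3.08,"hand":50},{"dx":169.7,"dy":-30.5,"dz":-2,"rx":0,"ry":0,"rz":-3.08,"hand":50}]'
python3 - <<'E'
from h import *
go(439.2,-5.7,116,5.8)
p,d=robot.snapshot('wrist');t=robot.snapshot('top')[0]
cv2.imwrite('pics/w7.png',np.hstack([cv2.resize(p,(480,300)),cv2.resize(t[130:240,360:480],(320,300))])[:,:,::-1]);np.savez('pics/w7',p=p,d=d)
E
```

```text
clock: 18.98
ee_pos: [0.4392, -0.0066, 0.2193]
orientation: [-2.107, -2.329, 0.001]
force: [-0.7, -0.3, -0.3]
width: 0.05
grip_force: 0.0
d [  0.9   0.2 103.3] r [-0.01 -0.   -0.01] q6-> -0.11 clock 18.98
```

View pics/w7.png

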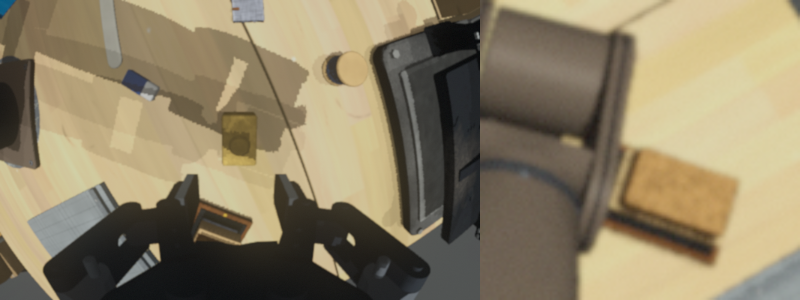

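Brass knob at (238,144) in the half-scale wrist view, centred between fingers; the cork sits squarely on the stack at right. Descending onto the knob.

```bash
python3 -m inch '[{"dx":1.5,"dy":0,"dz":45,"rx":0,"ry":0,"rz":0,"hand":50},{"dx":1.5,"dy":0,"dz":80,"rx":0,"ry":0,"rz":0,"hand":50},{"dx":1.5,"dy":0,"dz":96,"rx":0,"ry":0,"rz":0,"hand":50},{"dx":1.5,"dy":0,"dz":102,"rx":0,"ry":0,"rz":0,"hand":40},{"dx":1.5,"dy":0,"dz":103,"rx":0,"ry":0,"rz":0,"hand":30},{"dx":1.5,"dy":0,"dz":103,"rx":0,"ry":0,"rz":0,"hand":28},{"dx":1.5,"dy":0,"dz":103,"rx":0,"ry":0,"rz":0,"hand":28}]'
python3 -m inch '[{"dx":0,"dy":0,"dz":0,"rx":0,"ry":0,"rz":0,"hand":14},{"dx":0,"dy":0,"dz":0,"rx":0,"ry":0,"rz":0,"hand":14},{"dx":0,"dy":0,"dz":0,"rx":0,"ry":0,"rz":0,"hand":14},{"dx":0,"dy":0,"dz":0,"rx":0,"ry":0,"rz":0,"hand":14}]' 90
python3 - <<'E'
from h import *
p,d=robot.snapshot('scene');cv2.imwrite('pics/s3.png',cv2.resize(p[170:310,310:480,::-1],(728,600)))
E
```

```text
clock: 19.95
ee_pos: [0.44, -0.0045, 0.1179]
orientation: [2.104, 2.33, 0.001]
force: [0.2, 0.2, 0.8]
width: 0.0279
grip_force: 0.0
clock: 20.45
ee_pos: [0.4409, -0.0045, 0.1183]
orientation: [2.104, 2.329, 0.004]
force: [2.4, 1.9, 6.2]
width: 0.0176
grip_force: 88.1
```

View pics/s3.png

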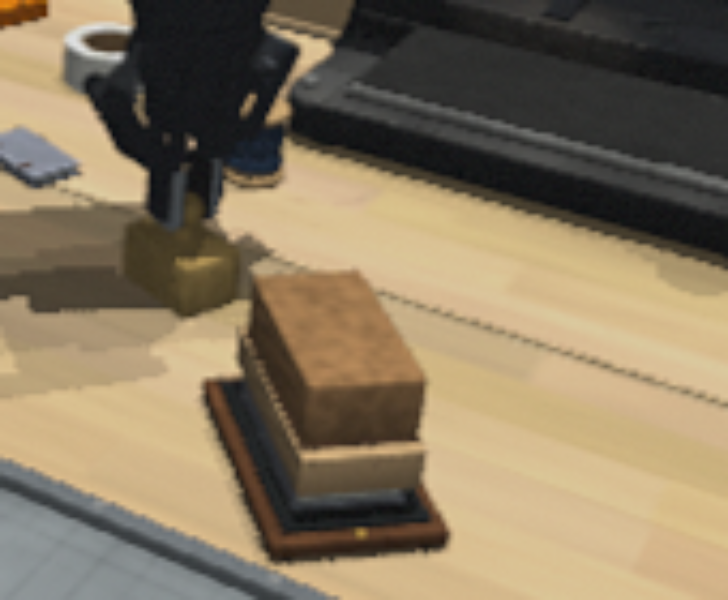

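The stack is square (cork at (340,350)); the fingers hold the knob at (190,205), at 17.6 mm width. Lifting carefully.

```bash
python3 -m inch '[{"dx":0,"dy":0,"dz":-5,"rx":0,"ry":0,"rz":0,"hand":10},{"dx":0,"dy":0,"dz":-15,"rx":0,"ry":0,"rz":0,"hand":10},{"dx":0,"dy":0,"dz":-40,"rx":0,"ry":0,"rz":0,"hand":10},{"dx":0,"dy":0,"dz":-80,"rx":0,"ry":0,"rz":0,"hand":10},{"dx":0,"dy":0,"dz":-115,"rx":0,"ry":0,"rz":0,"hand":10},{"dx":0,"dy":0,"dz":-130,"rx":0,"ry":0,"rz":0,"hand":10},{"dx":0,"dy":0,"dz":-130,"rx":0,"ry":0,"rz":0,"hand":10}]'
python3 - <<'E'
from h import *
go(413.4,-177.3,246,-18.8)
p,d=robot.snapshot('wrist');q=robot.snapshot('scene')[0]
cv2.imwrite('pics/w8.png',np.hstack([p[90:390,120:520],cv2.resize(q[100:250,270:470],(400,300))])[:,:,::-1])
E
```

```text
clock: 21.38
ee_pos: [0.439, -0.0043, 0.2467]
orientation: [2.106, 2.331, -0.0]
force: [0.2, -0.6, -7.5]
width: 0.0171
grip_force: 89.0
d [-169.5  -43.     0.8] r [0.   0.   3.08] q6-> -0.08 clock 21.38
```

View pics/w8.png

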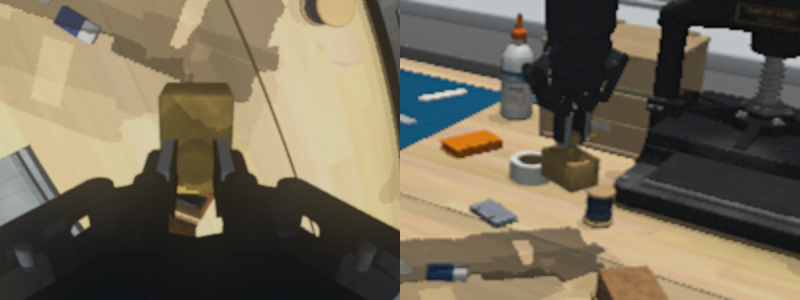

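The weight hangs level and aligned (body cols 160–233 in crop, computed centred). Carrying it over gently.

```bash
python3 -m inch '[{"dx":-20,"dy":-3,"dz":0,"rx":0,"ry":0,"rz":0.3,"hand":10},{"dx":-45,"dy":-8,"dz":0,"rx":0,"ry":0,"rz":0.7,"hand":10},{"dx":-70,"dy":-14,"dz":0,"rx":0,"ry":0,"rz":1.1,"hand":10},{"dx":-95,"dy":-21,"dz":0,"rx":0,"ry":0,"rz":1.6,"hand":10},{"dx":-120,"dy":-28,"dz":0,"rx":0,"ry":0,"rz":2.1,"hand":10},{"dx":-145,"dy":-35,"dz":0,"rx":0,"ry":0,"rz":2.6,"hand":10},{"dx":-162,"dy":-41,"dz":0,"rx":0,"ry":0,"rz":3,"hand":10},{"dx":-169.5,"dy":-43,"dz":0,"rx":0,"ry":0,"rz":3.08,"hand":10},{"dx":-169.5,"dy":-43,"dz":0,"rx":0,"ry":0,"rz":3.08,"hand":10},{"dx":-169.5,"dy":-43,"dz":0,"rx":0,"ry":0,"rz":3.08,"hand":10},{"dx":-169.5,"dy":-43,"dz":0,"rx":0,"ry":0,"rz":3.08,"hand":10}]'
python3 - <<'E'
from h import *
go(413.4,-177.3,203,-18.8)
p,d=robot.snapshot('wrist');q=robot.snapshot('scene')[0]
cv2.imwrite('pics/w9.png',np.hstack([p[90:390,120:520],cv2.resize(q[160:310,310:510],(400,300))])[:,:,::-1])
E
```

```text
clock: 22.85
ee_pos: [0.4138, -0.1767, 0.2467]
orientation: [-2.553, -1.83, -0.0]
force: [-1.3, 1.2, -8.0]
width: 0.0172
grip_force: 89.1
d [-0.7 -0.2 43.7] r [-0.   -0.    0.01] q6-> -0.08 clock 22.85
```

View pics/w9.png

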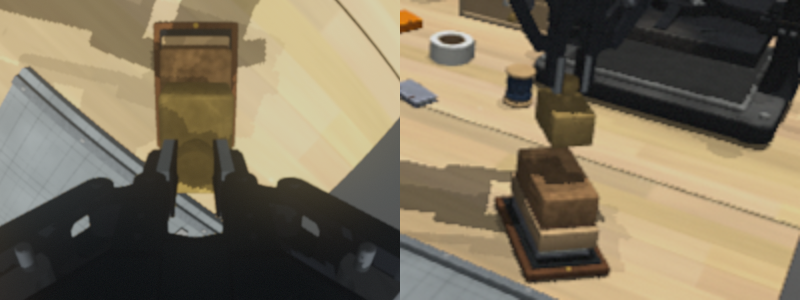

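The weight hangs centred and aligned over the cork. Lowering 43 mm, checking force before release.

```bash
python3 -m inch '[{"dx":0,"dy":0,"dz":18,"rx":0,"ry":0,"rz":0,"hand":10},{"dx":0,"dy":0,"dz":31,"rx":0,"ry":0,"rz":0,"hand":10},{"dx":0,"dy":0,"dz":38,"rx":0,"ry":0,"rz":0,"hand":10},{"dx":0,"dy":0,"dz":41,"rx":0,"ry":0,"rz":0,"hand":10},{"dx":0,"dy":0,"dz":43,"rx":0,"ry":0,"rz":0,"hand":10},{"dx":0,"dy":0,"dz":44,"rx":0,"ry":0,"rz":0,"hand":10},{"dx":0,"dy":0,"dz":44,"rx":0,"ry":0,"rz":0,"hand":10},{"dx":0,"dy":0,"dz":44,"rx":0,"ry":0,"rz":0,"hand":10}]'
```

```text
clock: 23.95
ee_pos: [0.4139, -0.1774, 0.2032]
orientation: [2.554, 1.828, 0.0]
force: [-0.2, -0.0, -8.2]
width: 0.0172
grip_force: 89.0
```

```bash
python3 -m inch '[{"dx":0,"dy":0,"dz":1,"rx":0,"ry":0,"rz":0,"hand":10},{"dx":0,"dy":0,"dz":1.5,"rx":0,"ry":0,"rz":0,"hand":10},{"dx":0,"dy":0,"dz":2,"rx":0,"ry":0,"rz":0,"hand":10},{"dx":0,"dy":0,"dz":2,"rx":0,"ry":0,"rz":0,"hand":10}]'
```

```text
clock: 24.45
ee_pos: [0.4146, -0.1776, 0.2026]
orientation: [2.553, 1.827, 0.002]
force: [-1.1, 3.5, 5.4]
width: 0.0169
grip_force: 90.6
```

Contact is made (force went from -8 to +5 N). Releasing and retreating straight up.

```bash
python3 -m inch '[{"dx":0,"dy":0,"dz":-0.5,"rx":0,"ry":0,"rz":0,"hand":22},{"dx":0,"dy":0,"dz":-0.5,"rx":0,"ry":0,"rz":0,"hand":40},{"dx":0,"dy":0,"dz":-0.5,"rx":0,"ry":0,"rz":0,"hand":50},{"dx":0,"dy":0,"dz":-0.5,"rx":0,"ry":0,"rz":0,"hand":50},{"dx":0,"dy":0,"dz":-20,"rx":0,"ry":0,"rz":0,"hand":50},{"dx":0,"dy":0,"dz":-60,"rx":0,"ry":0,"rz":0,"hand":50},{"dx":0,"dy":0,"dz":-100,"rx":0,"ry":0,"rz":0,"hand":50},{"dx":100,"dy":0,"dz":-120,"rx":0,"ry":0,"rz":0,"hand":50},{"dx":200,"dy":0,"dz":-120,"rx":0,"ry":0,"rz":0,"hand":50},{"dx":260,"dy":0,"dz":-120,"rx":0,"ry":0,"rz":0,"hand":50},{"dx":260,"dy":0,"dz":-120,"rx":0,"ry":0,"rz":0,"hand":50},{"dx":260,"dy":0,"dz":-120,"rx":0,"ry":0,"rz":0,"hand":50},{"dx":260,"dy":0,"dz":-120,"rx":0,"ry":0,"rz":0,"hand":50},{"dx":260,"dy":0,"dz":-120,"rx":0,"ry":0,"rz":0,"hand":50}]'
python3 - <<'E'
from h import *
t,d,X=cloud('top');q=robot.snapshot('scene')[0]
cv2.imwrite('pics/w10.png',np.hstack([cv2.resize(t[140:260,360:520],(400,300)),cv2.resize(q[160:310,310:510],(400,300))])[:,:,::-1])
v,u=np.indices(d.shape)
for k,lo,hi,h in(('brassbody',.108,.128,.118),('cork+',.078,.09,.084)):
    m=(X[...,2]>lo)&(X[...,2]<hi)&(np.hypot(X[...,0]-.413,X[...,1]+.177)<.08)
    if m.sum()>5: print(k,m.sum(),X[m][:,2].mean(),rect(ray('top',np.c_[u[m],v[m]],h)))
E
```

```text
clock: 26.2
ee_pos: [0.4974, 0.0676, 0.3206]
orientation: [2.556, 1.826, -0.001]
force: [-0.5, 0.6, -0.5]
width: 0.0498
grip_force: 0.0
brassbody 366 0.1178221613504928 (array([ 412.4, -178.1]), 41.9, 61.4, np.float32(71.9))
cork+ 396 0.08415768507573841 (array([ 411.9, -178.3]), 56.3, 96.0, np.float32(71.3))
```

View pics/w10.png

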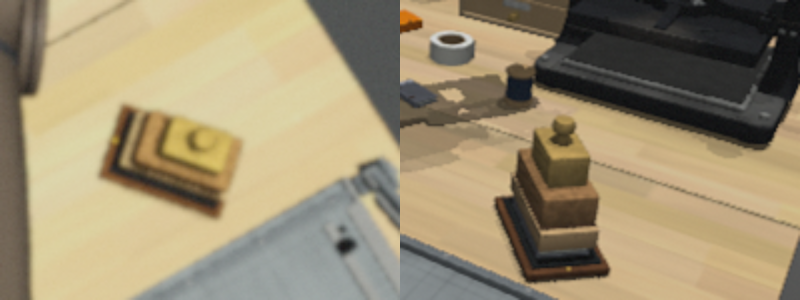

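The full stack stands upright; weight and cork are within about 2 mm of centre and 1° of the stand's direction. Handing in.

```bash
python3 -c "
from bench import robot
print(robot.finish_job())"
```

```text
the job is handed in; nothing more can be done
None
```

The notebook, maple block, cork block and brass weight are stacked on the stand; my last measurement put the cork and brass within about 2 mm of centre and 1° of the stand's long side. The job was handed in at about 26 s; the hand-in returned no verdict.

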